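# Fixture plate onto two dowels beside the polishing wheel

## Task

Take the long fixture plate with the two large holes by the stone blank fixed upright on it, carry it to the iron base with the two dowels, and lower it gently (do not drop it) so that both dowels come up through its holes and it lies flat on the base; then let go and draw back. Leave the square plate with the four small corner holes where it lies.

Things in the scene. Friction and masses are not known exactly. Their poses are not given: they have to be found in the camera images.
- plate_blank (a point): Middle of the upright green stone blank fixed on the loose aluminium fixture plate (0.3 to 0.5 kg, 160 x 90 x 8 mm; two 26 mm through holes, 50 mm either side of the middle along its length). Grip the blank: 50 mm long along x, 16 mm thick along y, 8 to 52 mm above the plate's underside; this point is 30 mm above the underside. x along the plate's length, z up. Lies flat on the table.
- base_top (a point): Middle of the top of the fixed dark iron base: block, top 150 x 84 mm, 45 mm above the table. Two dowels stand 50 mm either side of it along x: 16 mm diameter for 10 mm, then tapering to 6 mm at the tip, 24 mm above the top. z up. Mounted, the plate lies on this top, centred, its length along x (either way round), the middle of its blank 30 mm above this point.
- square_blank (a point): The other plate, to leave alone: loose, aluminium, 110 x 110 x 8 mm, four 12 mm holes near the corners, with the same upright green stone blank (50 x 16 mm, 8 to 52 mm above the underside) on its middle. This point is the blank's middle, 30 mm above the underside; x along the blank, z up.
Mind the look-alikes: they are no part of the job. Leave any orange or pink look-alike of the part that bears plate_blank alone.

How it is judged:
By the outcome, as a careful person would: the job done as asked, in the order asked, and still so for the second after the job is handed in, with the robot touching nothing.
It also fails if it takes over 42 s, if anything falls off the work surface, if the arm or the gripper's body presses on something with over 40 N, if the wrist force passes 120 N, or if a joint passes its speed limit or range.

## Robot

A 6-joint arm with a two-finger parallel gripper is mounted at the origin on the work surface. World frame = base frame: x ahead of the robot, y to its left, z up, the work surface at z = 0. Lengths are in m, angles in rad, forces in N, time in s.
With the tool pointing down it reaches from about 0.25 to 0.725 m from the base axis. Payload 4 kg.
Tool frame: the origin (TCP) lies at the very end of the fingers, on their centre line; the grasp point (between the pads) lies 19 mm behind it; z points along the fingers, y is the line along which they close (so a half turn about z gives the same grasp; the last joint's range is limited). The gripper opens to 85 mm and grips with 20 to 120 N. Pads are 22 mm wide; open, the fingers measure 114 mm over their backs; the gripper's body (76 mm by 85 mm) begins 54 mm behind the grasp point. The pads swing forward as they close: fully open they stand 13 mm farther back than shut.
Start: joints at [-1.289, 0.241, 0.005, 1.335, 0, 1.571], TCP at [0.139, -0.48, 0.231] pointing down, gripper open.
Joint ranges: [-2.72, 2.72], [-1.05, 1.87], [-1.09, 1.28], [-1.99, 2.15], [-1.42, 1.44], [-3.14, 3.14]. Speed limits (rad/s): [2.79, 2.79, 3.14, 3.14, 3.14, 3.14].

## Interface

Orientations are given as a unit quaternion [x, y, z, w].
In Python, from workcell import bot, vision, workorder, boxes_of gives the robot as it stands.
- The arm moves only by the tool send_rows, never from a script. Its argument "motion" is text: rows parted by semicolons, each of 5 numbers parted by spaces: the closure, from -1 (fully open) to 1 (shut), so that 0 is half open, then the shift along the tool's x, y, z in cm, then the turn about the tool's z in rad. In form: claw x y z twist; .... A call has 1 to 5 rows; each row is the pose to reach, as a shift and turn from the pose commanded when the call began, along the tool's axes at that moment; what a row does not reach only later rows make up. A row lasts 1/10 s, in which the tool goes at most 50 mm and 8.59 degrees, less where a joint would pass 70% of its speed; a pose out of reach is approached as far as the arm can. A call with a gripper value outside its range is refused whole. The fingers move at their own pace and stop on an object; the grip force is fixed at half the most. Time passes only in rows, so rows that repeat a pose let the fingers close. It gives the time, the measured TCP pose, the force, the opening and the grip force at its end, in the units of the state.
- bot.get_obs(): the state, without advancing time (a new reading comes with each control period).
- vision.camera(name): name is "side" or "top"; returns the picture (400x640x3 uint8, red, green, blue); there is no depth.
- vision.camera_model(name): a dict with "fov_y" (degrees; the focal length in pixels is half the picture's height over the tangent of half this angle, whatever the lens; pixels are square), "cx", "cy" (the principal point, pixels), "k1" (the pictures are not rectified: a ray, as slopes to the right and down, at radius r is drawn at 1 + k1 r^2 times it, then the intrinsics apply), "world_from_camera" (4x4, takes a point from camera to world coordinates). Camera axes: x right, y down, z forward; pixel columns grow to the right and rows downward; lengths in m; the calibration is good to about 2 mm. A picture is of the moment at which its call begins. camera_model takes no time and is no camera call.
- workorder.job_done(): hands the job in; it is judged then, once.
Trained networks look in the newest picture that a camera, given by its name, has taken for a name from the list of things; names that differ only in an ending like _2 or _b are one class to them, and where a whole thing is asked for, a point or a joint stands for the part that bears it (a point fixed in the world has none). Each returns a list of dicts, best first, with "conf" (0 to 1); they miss things now and then, are a little off and sometimes report something else, mostly with a low value. They report only what shows in the picture. A call takes as long as a camera call. They do not tell look-alikes from the thing itself.
- boxes_of(camera, target): "rect" ([centre column, centre row, width, height] in pixels, round what is visible of it).
The state is a dict: "clock": time; "joint_pos": joint angles; "joint_vel": joint speeds; "tau": joint torques, N m; "eef_pos": TCP position; "tool_rot": TCP orientation; "ft_force": force on the tool from outside, world axes, zero at the start; "ft_torque": the same for the moment, N m; "grip_width": finger opening in m; "grasp_force": force on a finger pad.
Only numpy, scipy, OpenCV 4.12 (cv2) and the standard library are available. Lean on these libraries where they do the work, as an engineer would, in place of code of your own. Each camera call takes 0.05 s, during which the arm holds its last target. There are 200 camera calls.

## Working session

There is one attempt and no reset: what is moved stays moved. The work goes in short steps, Python scripts to look and compute and a tool call to move; the robot and the scene stay as the last step left them, time stands still between calls to the robot, and variables do not carry over. Pictures are saved under pics/ and viewed, at most 11 in all, crops included, and the job is handed in when it is done.

Besides the shell and the picture viewer there is one more tool, called after "Request:" as name(argument=value, ...) on one line, values as JSON. send_rows: Moves the arm, as the interface text tells. Its arguments: {"type":"object","properties":{"motion":{"type":"string"}},"required":["motion"]}

```bash
ls; mkdir -p pics; python3 - <<'E'
from workcell import bot, vision, workorder, boxes_of
import cv2,numpy as np
for c in("top","side"):
    cv2.imwrite(f"pics/{c}0.png",vision.camera(c)[:,:,::-1])
    m=vision.camera_model(c);print(c,m["fov_y"],m["cx"],m["cy"],m["k1"],np.round(m["world_from_camera"],3).tolist())
    for n in("plate_blank","base_top","square_blank"):
        print(n,[(np.round(d["rect"]).tolist(),round(d["conf"],2)) for d in boxes_of(c,n)])
o=bot.get_obs();print(o["clock"],o["eef_pos"],o["tool_rot"],o["grip_width"])
E
```

```text
pics
top 53.35284278993169 319.43595482111067 194.68114055814553 -0.06722543320908211 [[-0.017, -0.998, 0.062, 0.399], [-1.0, 0.017, -0.007, -0.004], [0.006, -0.062, -0.998, 0.92], [0.0, 0.0, 0.0, 1.0]]
plate_blank [([325.0, 102.0, 62.0, 74.0], 0.93), ([447.0, 239.0, 77.0, 61.0], 0.86), ([208.0, 274.0, 77.0, 76.0], 0.72)]
base_top [([199.0, 151.0, 52.0, 76.0], 0.64)]
square_blank [([442.0, 151.0, 62.0, 61.0], 0.65)]
side 46.20958710475108 326.0377322382815 203.3600943621069 -0.047942038706716636 [[-0.862, -0.297, 0.411, 0.07], [-0.507, 0.539, -0.673, 0.638], [-0.021, -0.788, -0.615, 0.649], [0.0, 0.0, 0.0, 1.0]]
plate_blank [([348.0, 357.0, 113.0, 75.0], 0.95), ([254.0, 190.0, 78.0, 38.0], 0.66), ([426.0, 170.0, 45.0, 43.0], 0.61)]
base_top [([206.0, 291.0, 101.0, 81.0], 0.56)]
square_blank [([354.0, 148.0, 43.0, 34.0], 0.75)]
0.4 [ 0.13900221 -0.48018153  0.23117297] [ 9.90090643e-01  1.40429663e-01 -2.73679389e-05 -1.67915692e-04] 0.08523293563371118
```

View pics/top0.png

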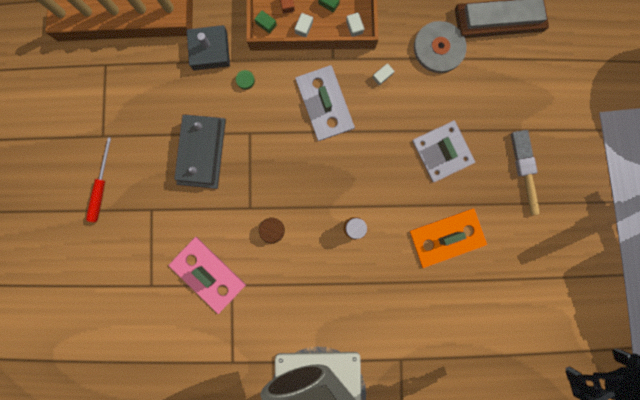

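View pics/side0.png

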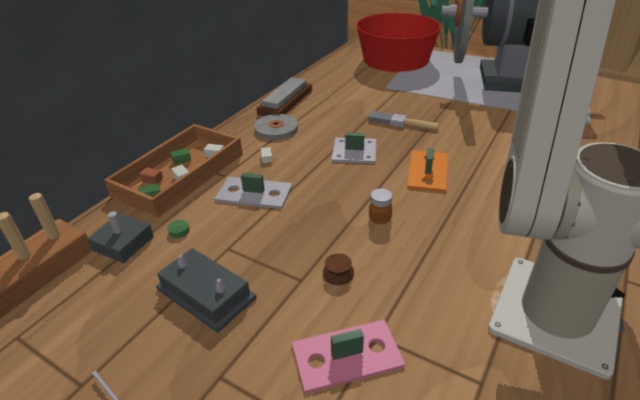

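The top picture shows three plates of the target's shape: the aluminium one at (325,102), orange at (447,239) and pink at (208,274). The aluminium one fits, since it is long, bare metal and has two large holes. The square plate at (442,151) stays. The base is the two-dowel block at (200,151); the single-dowel block at (208,47) is a look-alike.

```bash
cat > h.py <<'E'
from workcell import bot, vision, workorder, boxes_of
import cv2,numpy as np
def K(m):
    f=200/np.tan(np.radians(m["fov_y"]/2)); return np.array([[f,0,m["cx"]],[0,f,m["cy"]],[0,0,1.]]),np.array([m["k1"],0,0,0.])
def unproj(c,px,z):
    m=vision.camera_model(c);k,d=K(m);T=np.array(m["world_from_camera"])
    u=cv2.undistortPoints(np.array(px,float).reshape(-1,1,2),k,d).reshape(-1,2)
    r=np.c_[u,np.ones(len(u))]@T[:3,:3].T
    return T[:3,3]+r*((z-T[2,3])/r[:,2:])
def proj(c,P):
    m=vision.camera_model(c);k,d=K(m);T=np.linalg.inv(np.array(m["world_from_camera"]))
    return cv2.projectPoints(np.array(P,float).reshape(-1,1,3),cv2.Rodrigues(T[:3,:3])[0],T[:3,3],k,d)[0].reshape(-1,2)
E
python3 - <<'E'
from h import *
im=vision.camera("top")
hsv=cv2.cvtColor(im,cv2.COLOR_RGB2HSV)
x0,y0,x1,y1=285,55,365,150
sub=hsv[y0:y1,x0:x1]
mask=((sub[...,1]<60)&(sub[...,2]>100)).astype(np.uint8)
n,l,s,_=cv2.connectedComponentsWithStats(mask);i=1+s[1:,4].argmax()
ys,xs=np.where(l==i)
w=unproj("top",np.c_[xs+x0,ys+y0],.008)[:,:2]
r=cv2.minAreaRect((w*1000).astype(np.float32));print("plate",r)
cnts,_=cv2.findContours((l==i).astype(np.uint8),cv2.RETR_CCOMP,cv2.CHAIN_APPROX_NONE)
for c in cnts:
    c=c.reshape(-1,2)
    if len(c)>8: print(len(c),(unproj("top",[c.mean(0)+[x0,y0]],.008)[0]*1000).round(1))
# blank + dowel tips by eye; enlarge crops
a=cv2.resize(im[70:145,285:365],None,fx=5,fy=5,interpolation=cv2.INTER_CUBIC)
b=cv2.resize(im[110:195,165:235],None,fx=5,fy=5,interpolation=cv2.INTER_CUBIC)
H=430;out=np.zeros((H,760,3),np.uint8);out[:a.shape[0],:400]=a;out[:425,405:755]=b
cv2.imwrite("pics/crop1.png",out[:,:,::-1])
E
```

```text
plate ((671.3451538085938, -25.898353576660156), (161.91419982910156, 91.4848403930664), 18.86127471923828)
195 [670.6 -26.    8. ]
31 [624.7 -42.    8. ]
91 [691.5 -21.3   8. ]
```

View pics/crop1.png

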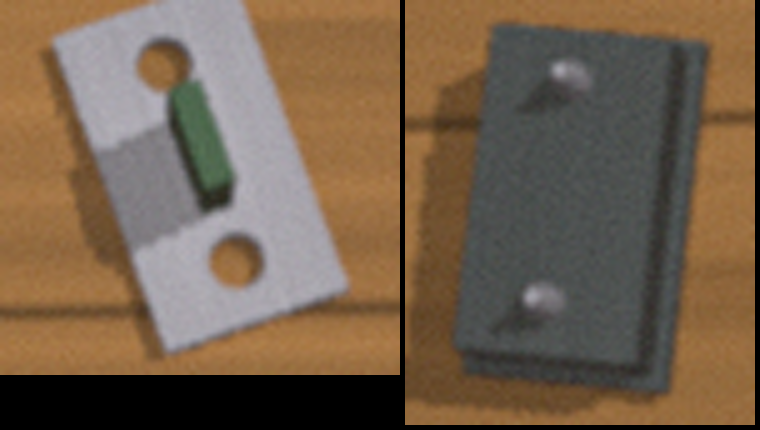

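```bash
cat >> h.py <<'E'
t=np.linspace(0,2*np.pi,48)
def dowel(x,y,b=.045):
    ring=lambda r,z:np.c_[x+r*np.cos(t),y+r*np.sin(t),0*t+z]
    return np.r_[ring(.008,b),ring(.008,b+.01),ring(.003,b+.024)]
def cen(c,x,y,b=.045):
    h=cv2.convexHull(proj(c,dowel(x,y,b)).astype(np.float32));m=cv2.moments(h);return np.array([m["m10"],m["m01"]])/m["m00"]
E
python3 - <<'E'
from h import *
from scipy.optimize import fsolve
for c,boxes in(("top",[(186,115,208,135),(182,160,202,182)]),("side",[(172,250,192,275),(211,274,231,299)])):
    im=vision.camera(c).astype(float);res=[]
    for x0,y0,x1,y1 in boxes:
        v=im[y0:y1,x0:x1].mean(2);med=np.median(v)
        mk=(v>med+25).astype(np.uint8)
        n,l,s,ce=cv2.connectedComponentsWithStats(mk);i=1+s[1:,4].argmax()
        p=ce[i]+[x0,y0]
        g=unproj(c,[p],.055)[0][:2]
        q=fsolve(lambda q:cen(c,*q)-p,g);res.append(q)
        h=cv2.contourArea(cv2.convexHull(proj(c,dowel(*q)).astype(np.float32)))
        print(c,p.round(1),s[i,4],"model area",round(h),(q*1000).round(1))
    d=res[0]-res[1];print("mid",(sum(res)/2*1000).round(1),"len",np.linalg.norm(d)*1000,"yaw",np.degrees(np.arctan2(d[1],d[0])))
E
```

```text
top [197.4 123.9] 27 model area 52 [615.4 259. ]
top [192.3 168.8] 29 model area 51 [514.7 269.6]
mid [565.1 264.3] len 101.28420598733985 yaw -6.0277596953348
side [177.4 254.1] 115 model area 98 [631.4 248.6]
side [218.1 280.8] 18 model area 108 [521.7 262. ]
mid [576.5 255.3] len 110.47493577139635 yaw -6.9620596888297825
```

Request:
send_rows(motion="-1 63.5 -29 8 -0.048; -1 63.5 -29 8 -0.048; -1 63.5 -29 8 -0.048; -1 63.5 -29 8 -0.048; -1 63.5 -29 8 -0.048")

```text
clock: 1.05
eef_pos: [0.3286, -0.317, 0.2029]
tool_rot: [0.986, 0.164, 0.0, 0.0]
ft_force: [1.7, -1.1, 0.3]
grip_width: 0.0856
grasp_force: 0.0
```

Request:
send_rows(motion="-1 41.8 -16.5 8 0; -1 41.8 -16.5 8 0; -1 41.8 -16.5 8 0; -1 41.8 -16.5 8 0; -1 41.8 -16.5 8 0")

```text
clock: 1.55
eef_pos: [0.5162, -0.1571, 0.1589]
tool_rot: [0.986, 0.164, 0.0, 0.0]
ft_force: [0.2, -0.4, 0.4]
grip_width: 0.085
grasp_force: 0.0
```

Request:
send_rows(motion="-1 17.5 -7 3.5 0; -1 17.5 -7 3.5 0; -1 17.5 -7 3.5 0; -1 17.5 -7 3.5 0; -1 17.5 -7 3.5 0")

```text
clock: 2.05
eef_pos: [0.66, -0.0313, 0.1209]
tool_rot: [0.986, 0.167, -0.001, -0.001]
ft_force: [-0.8, 0.1, 0.8]
grip_width: 0.0856
grasp_force: 0.0
```

```bash
python3 - <<'E'
from h import *
for c in("top","side"):
    im=vision.camera(c);cv2.imwrite(f"pics/{c}1.png",im[:,:,::-1])
o=bot.get_obs();P=o["eef_pos"];print(o["clock"],P,o["tool_rot"])
# side measurement of the blank & plate from side0
im=cv2.imread("pics/side0.png");hsv=cv2.cvtColor(im,cv2.COLOR_BGR2HSV)
s=hsv[170:215,210:300];mk=((s[...,1]<60)&(s[...,2]>90)).astype(np.uint8)
n,l,st,_=cv2.connectedComponentsWithStats(mk);i=1+st[1:,4].argmax();ys,xs=np.where(l==i)
w=unproj("side",np.c_[xs+210,ys+170],.008)[:,:2];print(cv2.minAreaRect((w*1000).astype(np.float32)))
pt=[[569.25,195.75]];print(unproj("top",[[197.45,148.75]],.045))
a=cv2.resize(cv2.imread("pics/side1.png")[130:230,190:330],None,fx=5,fy=5,interpolation=cv2.INTER_CUBIC)
cv2.imwrite("pics/crop2.png",a)
E
```

```text
2.15 [ 0.65740757 -0.0348555   0.12267988] [ 9.86276261e-01  1.65099487e-01 -1.13748706e-03 -4.44561687e-05]
((668.7457275390625, -21.27625274658203), (163.5890655517578, 100.8446273803711), 19.047714233398438)
[[0.56027279 0.25996717 0.045     ]]
```

View pics/crop2.png

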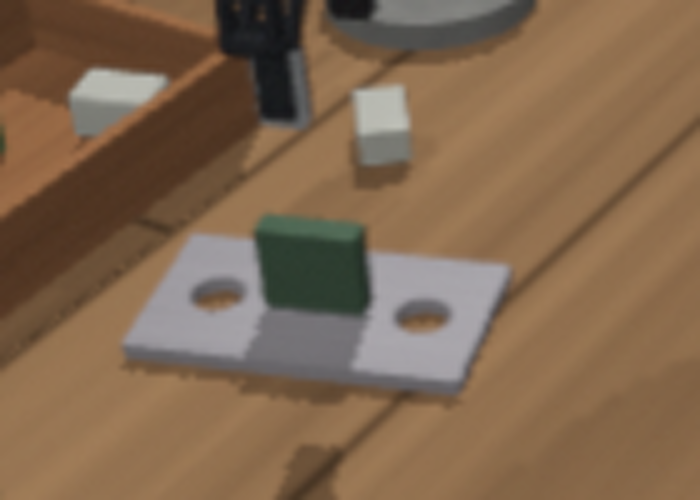

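The crop shows the silver long plate with two large holes and a green blank, so the target is confirmed. The open fingers are above it and the plate hasn't moved.

Request:
send_rows(motion="-1 1.5 -0.4 4 0; -1 1.5 -0.4 7 0; -1 1.5 -0.4 9 0; -1 1.5 -0.4 10.5 0; -1 1.5 -0.4 10.5 0")

```text
clock: 2.65
eef_pos: [0.6682, -0.0283, 0.0172]
tool_rot: [0.987, 0.163, -0.002, -0.0]
ft_force: [-0.3, -0.0, -0.1]
grip_width: 0.0852
grasp_force: 0.0
```

```bash
python3 - <<'E'
from h import *
a=vision.camera("top")[65:140,290:370];b=vision.camera("side")[130:230,190:330]
a=cv2.resize(a,None,fx=5,fy=5);b=cv2.resize(b,(395,282));o=np.zeros((375,800,3),np.uint8);o[:,:400]=a;o[:282,405:]=b
cv2.imwrite("pics/c3.png",o[:,:,::-1])
o=bot.get_obs();print(o["clock"],o["eef_pos"],o["tool_rot"],o["ft_force"])
E
```

```text
2.75 [ 0.67071699 -0.02798688  0.02016386] [9.86527444e-01 1.63594870e-01 5.45441730e-04 1.55359258e-04] [-0.04951473  0.3921169   0.39625541]
```

View pics/c3.png

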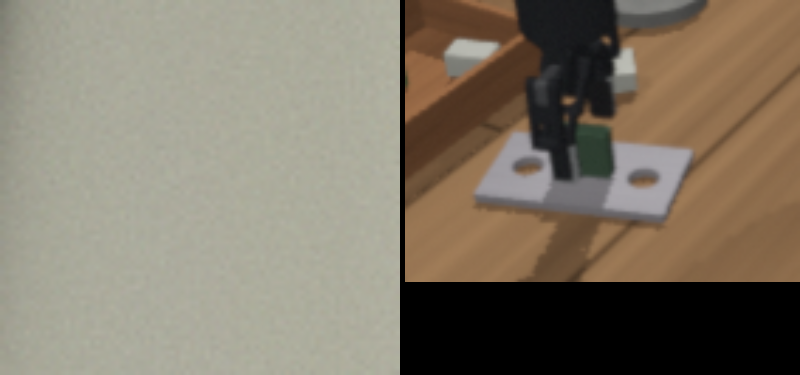

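The view is good: the top camera is blocked by the arm. In the side view the near finger stands where it should, centred on the blank once I allow for its offset towards the camera. Closing.

Request:
send_rows(motion="1 0 0 0 0; 1 0 0 0 0; 1 0 0 0 0; 1 0 0 0 0; 1 0 0 0 0")

```text
clock: 3.25
eef_pos: [0.6709, -0.0271, 0.0197]
tool_rot: [0.986, 0.164, 0.0, 0.0]
ft_force: [-0.2, 0.3, -1.4]
grip_width: 0.0153
grasp_force: 59.0
```

Request:
send_rows(motion="1 0 0 0 0; 1 0 0 0 0; 1 0 0 -1 0; 1 0 0 -3 0; 1 0 0 -5 0")

```text
clock: 3.75
eef_pos: [0.6689, -0.0271, 0.0679]
tool_rot: [0.986, 0.164, -0.002, -0.0]
ft_force: [-0.3, 0.4, -2.9]
grip_width: 0.0155
grasp_force: 58.9
```

Request:
send_rows(motion="1 0 0 -4 0; 1 -0.5 -5 -8 0.1; 1 -0.7 -10 -8 0.2; 1 -0.7 -15 -8 0.3; 1 -0.7 -19 -8 0.43")

```text
clock: 4.25
eef_pos: [0.6126, 0.0558, 0.1493]
tool_rot: [0.999, 0.031, -0.003, -0.03]
ft_force: [0.2, -1.6, -4.0]
grip_width: 0.0151
grasp_force: 59.8
```

```bash
python3 - <<'E'
from h import *
o=bot.get_obs();print(o["clock"],o["eef_pos"],o["tool_rot"],o["ft_force"])
im=vision.camera("side");cv2.imwrite("pics/side4.png",im[:,:,::-1])
im=vision.camera("top");cv2.imwrite("pics/top4.png",im[:,:,::-1])
s=cv2.imread("pics/side0.png")[240:330,150:262];s=cv2.resize(s,None,fx=7,fy=6,interpolation=cv2.INTER_CUBIC)
# overlay hypotheses: dowels mid (565,264) yaw -6
def ov(img,c,mid,yaw,off,f,col):
    u=np.array([np.cos(yaw),np.sin(yaw)]);v=np.array([-u[1],u[0]])
    T=lambda p:tuple(int(round(q)) for q in ((p-off+.5)*f-.5))
    for k in(-.05,.05):
        x,y=np.array(mid)+k*u
        h=cv2.convexHull(proj(c,dowel(x,y)).astype(np.float32)).reshape(-1,2)
        cv2.polylines(img,[np.array([T(p) for p in h])],True,col,1)
    q=[np.r_[np.array(mid)+a*.075*u+b*.042*v,.045] for a,b in((1,1),(1,-1),(-1,-1),(-1,1))]
    cv2.polylines(img,[np.array([T(p) for p in proj(c,q)])],True,col,1)
a=s.copy();ov(a,"side",(.565,.264),np.radians(-6),np.array([150,240]),np.array([7,6]),(0,0,255))
ov(a,"side",(.561,.261),np.radians(-6),np.array([150,240]),np.array([7,6]),(0,255,0))
cv2.imwrite("pics/o1.png",a)
E
```

```text
4.25 [0.6125886  0.055761   0.14926994] [ 0.99905588  0.03098795 -0.00323007 -0.03027655] [ 0.22833646 -1.63282235 -4.03716212]
```

View pics/o1.png

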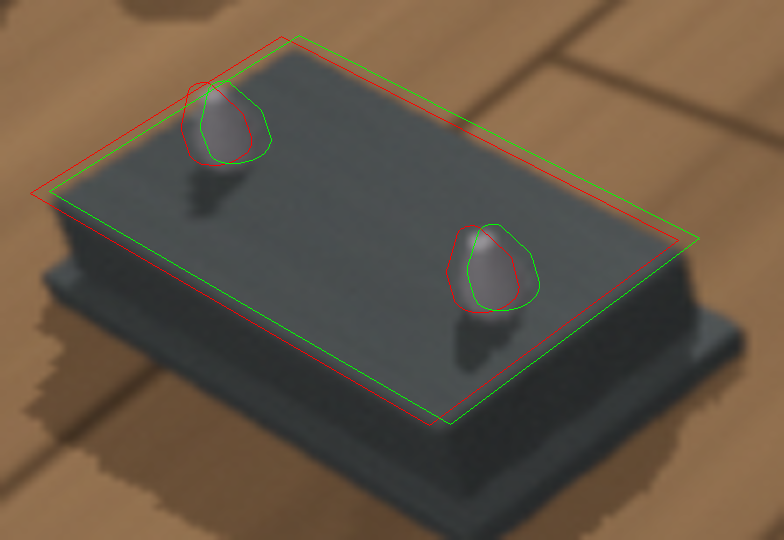

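Request:
send_rows(motion="1 0 0 0 0; 1 0 0 0 0")

```text
clock: 4.55
eef_pos: [0.6142, 0.051, 0.1485]
tool_rot: [0.999, 0.028, -0.003, -0.029]
ft_force: [-0.0, -0.2, -4.3]
grip_width: 0.0155
grasp_force: 60.0
```

```bash
python3 - <<'E'
from h import *
from scipy.spatial.transform import Rotation as R
o=bot.get_obs();print(o["clock"],np.round(o["joint_pos"],3),o["eef_pos"],np.round(R.from_quat(o["tool_rot"]).as_matrix(),3).tolist(),o["ft_torque"])
E
```

```text
4.55 [0.054 0.518 0.195 1.253 0.058 3.141] [0.61421482 0.05097462 0.14852705] [[0.998, 0.055, -0.007], [0.055, -0.997, 0.058], [-0.004, -0.058, -0.998]] [-0.09072507 -0.00212451 -0.0126381 ]
```

View pics/side4.png

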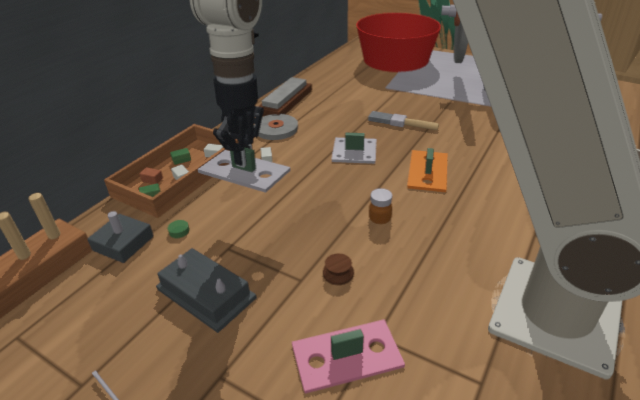

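Joint 6 ran into its limit, which is the slight tilt. The plate may go on either way round, so I'll turn it the other way to the half-turn orientation.

Request:
send_rows(motion="1 0 0 0 -0.15; 1 0 0 0 -0.3; 1 0 0 0 -0.45; 1 0 0 0 -0.6; 1 0 0 0 -0.75")

```text
clock: 5.05
eef_pos: [0.6144, 0.0512, 0.1485]
tool_rot: [0.918, 0.395, 0.008, -0.028]
ft_force: [-0.3, -0.8, -3.3]
grip_width: 0.0149
grasp_force: 60.0
```

```bash
cat > st.py <<'E'
from h import *
from scipy.spatial.transform import Rotation as R
o=bot.get_obs();M=R.from_quat(o["tool_rot"]).as_matrix();print(o["clock"],np.round(o["joint_pos"],3),o["eef_pos"].round(4),"yaw",np.arctan2(M[1,0],M[0,0]).round(4),M[:,2].round(3),o["ft_force"].round(1))
E
python3 st.py
```

```text
5.05 [0.055 0.518 0.195 1.253 0.058 2.384] [0.6144 0.0512 0.1485] yaw 0.8108 [-0.007  0.058 -0.998] [-0.3 -0.8 -3.3]
```

The tilt stays in the commanded pose. Touching the opposite joint-6 limit should take it out (it pushes joint 5 the other way), and the placing angle lies near that end anyway (j6≈-2.6).

Request:
send_rows(motion="1 0 0 0 -0.15; 1 0 0 0 -0.3; 1 0 0 0 -0.45; 1 0 0 0 -0.6; 1 0 0 0 -0.75")

```text
clock: 5.55
eef_pos: [0.6144, 0.0512, 0.1485]
tool_rot: [0.71, 0.704, 0.018, -0.023]
ft_force: [-0.0, 0.2, -2.9]
grip_width: 0.0156
grasp_force: 60.0
```

Request:
send_rows(motion="1 0 0 0 -0.15; 1 0 0 0 -0.3; 1 0 0 0 -0.45; 1 0 0 0 -0.6; 1 0 0 0 -0.75")

```text
clock: 6.05
eef_pos: [0.6144, 0.0512, 0.1485]
tool_rot: [0.403, 0.915, 0.025, -0.015]
ft_force: [-0.5, 0.2, -3.8]
grip_width: 0.0153
grasp_force: 60.0
```

Request:
send_rows(motion="1 0 0 0 -0.15; 1 0 0 0 -0.3; 1 0 0 0 -0.45; 1 0 0 0 -0.6; 1 0 0 0 -0.75")

```text
clock: 6.55
eef_pos: [0.6144, 0.0512, 0.1485]
tool_rot: [0.04, 0.999, 0.029, -0.005]
ft_force: [-0.0, -0.2, -3.5]
grip_width: 0.015
grasp_force: 60.0
```

Request:
send_rows(motion="1 0 0 0 -0.15; 1 0 0 0 -0.3; 1 0 0 0 -0.45; 1 0 0 0 -0.6; 1 0 0 0 -0.75")

```text
clock: 7.05
eef_pos: [0.6144, 0.0512, 0.1485]
tool_rot: [-0.329, 0.944, 0.028, 0.006]
ft_force: [0.2, -0.2, -3.9]
grip_width: 0.0153
grasp_force: 60.0
```

Request:
send_rows(motion="1 0 0 0 -0.15; 1 0 0 0 -0.3; 1 0 0 0 -0.45; 1 0 0 0 -0.6; 1 0 0 0 -0.75")

```text
clock: 7.55
eef_pos: [0.6144, 0.0512, 0.1485]
tool_rot: [-0.652, 0.758, 0.024, 0.016]
ft_force: [0.3, 0.8, -3.9]
grip_width: 0.0149
grasp_force: 60.0
```

Request:
send_rows(motion="1 0 0 0 -0.15; 1 0 0 0 -0.3; 1 0 0 0 -0.45; 1 0 0 0 -0.6; 1 0 0 0 -0.75")

```text
clock: 8.05
eef_pos: [0.6144, 0.0512, 0.1485]
tool_rot: [0.884, -0.467, -0.017, -0.024]
ft_force: [-0.9, -0.3, -3.3]
grip_width: 0.0154
grasp_force: 60.0
```

Request:
send_rows(motion="1 0 0 0 -0.15; 1 0 0 0 -0.3; 1 0 0 0 -0.45; 1 0 0 0 -0.6; 1 0 0 0 -0.75")

```text
clock: 8.55
eef_pos: [0.6144, 0.0512, 0.1485]
tool_rot: [0.993, -0.111, -0.007, -0.028]
ft_force: [0.3, -0.1, -3.5]
grip_width: 0.0154
grasp_force: 60.0
```

```bash
python3 st.py
```

```text
8.55 [ 0.055  0.518  0.195  1.253  0.058 -2.866] [0.6144 0.0512 0.1485] yaw -0.2211 [-0.007  0.058 -0.998] [ 0.3 -0.1 -3.5]
```

Request:
send_rows(motion="1 0 0 0 -0.15; 1 0 0 0 -0.27; 1 0 0 0 -0.34; 1 0 0 0 -0.34")

```text
clock: 8.95
eef_pos: [0.6129, 0.0684, 0.1485]
tool_rot: [0.999, 0.044, -0.001, -0.023]
ft_force: [0.8, -0.7, -3.8]
grip_width: 0.0152
grasp_force: 60.0
```

```bash
python3 st.py
```

```text
8.95 [ 0.088  0.516  0.192  1.248  0.047 -3.141] [0.6129 0.0684 0.1485] yaw 0.0872 [-0.005  0.046 -0.999] [ 0.8 -0.7 -3.8]
```

Request:
send_rows(motion="1 0 0 0 -0.14; 1 0 0 0 -0.14; 1 0 0 0 -0.14")

```text
clock: 9.25
eef_pos: [0.6069, 0.1043, 0.1486]
tool_rot: [0.997, 0.081, 0.002, -0.008]
ft_force: [0.2, -0.9, -4.1]
grip_width: 0.0154
grasp_force: 60.6
```

```bash
python3 st.py
```

```text
9.25 [ 0.163  0.509  0.183  1.24   0.015 -3.14 ] [0.6069 0.1043 0.1486] yaw 0.1616 [ 0.002  0.016 -1.   ] [ 0.2 -0.9 -4.1]
```

Request:
send_rows(motion="1 0 0 0 -0.067; 1 0 0 0 -0.067; 1 0 0 0 -0.067")

```text
clock: 9.55
eef_pos: [0.6036, 0.1202, 0.1488]
tool_rot: [0.995, 0.097, 0.003, -0.001]
ft_force: [-0.5, -0.3, -2.9]
grip_width: 0.015
grasp_force: 60.6
```

```bash
python3 st.py
```

```text
9.55 [ 1.960e-01  5.080e-01  1.810e-01  1.238e+00  1.000e-03 -3.141e+00] [0.6036 0.1202 0.1488] yaw 0.1953 [ 0.005  0.002 -1.   ] [-0.5 -0.3 -2.9]
```

Request:
send_rows(motion="1 0 -1 0 0.1; 1 -0.4 -5 0 0.2; 1 -0.8 -9 0 0.3; 1 -1.1 -13 0 0.3; 1 -1.1 -14.8 0 0.3")

```text
clock: 10.05
eef_pos: [0.5632, 0.2659, 0.149]
tool_rot: [0.999, -0.051, 0.003, -0.002]
ft_force: [0.9, -0.2, -3.2]
grip_width: 0.0151
grasp_force: 60.7
```

```bash
cat > ov.py <<'E'
from h import *
from scipy.spatial.transform import Rotation as R
import sys
o=bot.get_obs();im=vision.camera("side");cv2.imwrite(f"pics/{sys.argv[1]}raw.png",im[:,:,::-1])
M=R.from_quat(o["tool_rot"]).as_matrix();yaw=np.arctan2(M[1,0],M[0,0]);z0=o["eef_pos"][2]-.018
print(o["clock"],np.round(o["joint_pos"],3),o["eef_pos"].round(4),"yaw",yaw.round(4),M[:,2].round(3),o["ft_force"].round(1))
off=np.array([int(v) for v in sys.argv[2:4]]);f=6;a=cv2.resize(im[off[1]:off[1]+98,off[0]:off[0]+132],None,fx=f,fy=f,interpolation=cv2.INTER_CUBIC)[:,:,::-1].copy()
T=lambda p:np.round((p-off+.5)*f-.5).astype(int)
u=np.array([np.cos(yaw),np.sin(yaw)]);v=np.array([-u[1],u[0]]);m=o["eef_pos"][:2]
q=[np.r_[m+i*.08*u+j*.045*v,z0+.008] for i,j in((1,1),(1,-1),(-1,-1),(-1,1))]
cv2.polylines(a,[T(proj("side",q))],True,(0,0,255),1)
for k in(-.05,.05):
    q=np.c_[m[0]+k*u[0]+.013*np.cos(t),m[1]+k*u[1]+.013*np.sin(t),0*t+z0+.008]
    cv2.polylines(a,[T(proj("side",q))],True,(0,0,255),1)
cv2.imwrite(f"pics/{sys.argv[1]}.png",a)
E
python3 ov.py ov1 130 180
```

```text
10.05 [ 4.410e-01  5.220e-01  2.050e-01  1.248e+00  1.000e-03 -2.598e+00] [0.5632 0.2659 0.149 ] yaw -0.1025 [ 0.005  0.003 -1.   ] [ 0.9 -0.2 -3.2]
```

View pics/ov1.png

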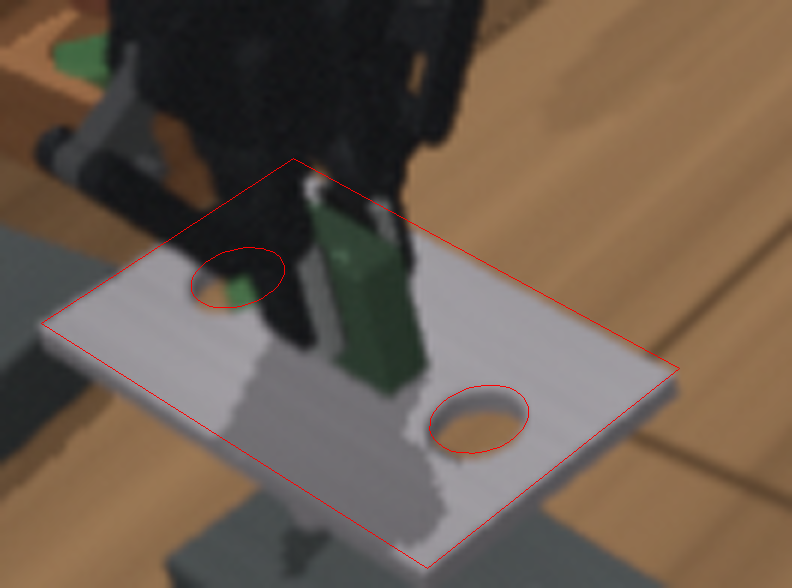

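The overlay fits the held plate and both holes within about 1 mm, and it hangs level. Moving 2 mm across and lowering to just below the dowel tips for a look.

Request:
send_rows(motion="1 0 0.2 2 0; 1 0 0.2 4 0; 1 0 0.2 5.5 0; 1 0 0.2 6.5 0; 1 0 0.2 7 0")

```text
clock: 10.6
eef_pos: [0.564, 0.2607, 0.0778]
tool_rot: [0.999, -0.053, 0.002, -0.001]
ft_force: [-0.0, -0.6, -3.7]
grip_width: 0.0152
grasp_force: 60.7
```

```bash
python3 ov.py ov2 135 220
```

```text
10.6 [ 4.330e-01  5.740e-01  9.900e-02  1.091e+00 -1.000e-03 -2.603e+00] [0.564  0.2607 0.0778] yaw -0.1055 [ 0.004  0.001 -1.   ] [-0.  -0.6 -3.7]
```

View pics/ov2.png

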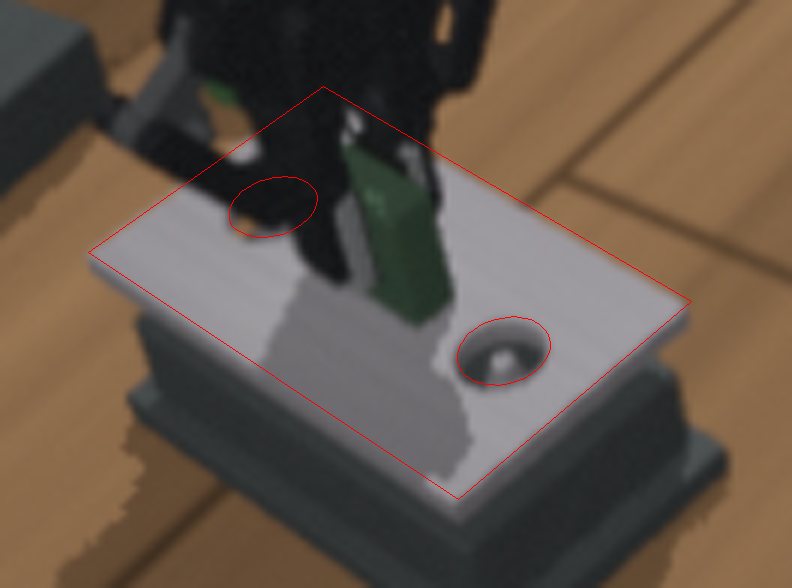

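The near dowel's tip at (502,355) sits in the middle of its hole, so I can carry on down, watching the force.

Request:
send_rows(motion="1 0 0 0.3 0; 1 0 0 0.6 0; 1 0 0 0.9 0; 1 0 0 1.1 0; 1 0 0 1.2 0")

```text
clock: 11.15
eef_pos: [0.5642, 0.2621, 0.0669]
tool_rot: [0.999, -0.052, 0.003, -0.001]
ft_force: [-1.0, 0.6, -3.8]
grip_width: 0.0152
grasp_force: 60.8
```

Request:
send_rows(motion="1 0 0 0.1 0; 1 0 0 0.15 0; 1 0 0 0.15 0")

```text
clock: 11.45
eef_pos: [0.5641, 0.2621, 0.0655]
tool_rot: [0.999, -0.052, 0.003, -0.001]
ft_force: [0.2, 0.2, -4.3]
grip_width: 0.015
grasp_force: 60.8
```

```bash
python3 ov.py ov3 135 220
```

```text
11.45 [ 0.435  0.586  0.083  1.063 -0.    -2.603] [0.5641 0.2621 0.0655] yaw -0.1039 [ 0.006  0.002 -1.   ] [ 0.2  0.2 -4.3]
```

Request:
send_rows(motion="1 0 0 0.1 0; 1 0 0 0.1 0")

```text
clock: 11.7
eef_pos: [0.5644, 0.2622, 0.0649]
tool_rot: [0.999, -0.052, 0.003, -0.001]
ft_force: [0.5, 0.0, -3.0]
grip_width: 0.0149
grasp_force: 60.9
```

Request:
send_rows(motion="1 0 0 0.1 0; 1 0 0 0.1 0")

```text
clock: 11.9
eef_pos: [0.5645, 0.2623, 0.0645]
tool_rot: [0.999, -0.052, 0.003, -0.002]
ft_force: [-1.0, -0.7, 2.8]
grip_width: 0.015
grasp_force: 61.7
```

Contact. One small step more to settle it flat, then a look.

Request:
send_rows(motion="1 0 0 0.05 0; 1 0 0 0.05 0")

```text
clock: 12.1
eef_pos: [0.5645, 0.2623, 0.0645]
tool_rot: [0.999, -0.052, 0.003, -0.002]
ft_force: [-1.9, -0.9, 6.1]
grip_width: 0.015
grasp_force: 62.3
```

```bash
python3 ov.py ov4 135 220
```

```text
12.1 [ 0.435  0.586  0.082  1.059 -0.    -2.603] [0.5645 0.2623 0.0645] yaw -0.1039 [ 0.007  0.003 -1.   ] [-1.9 -0.9  6.1]
```

View pics/ov4.png

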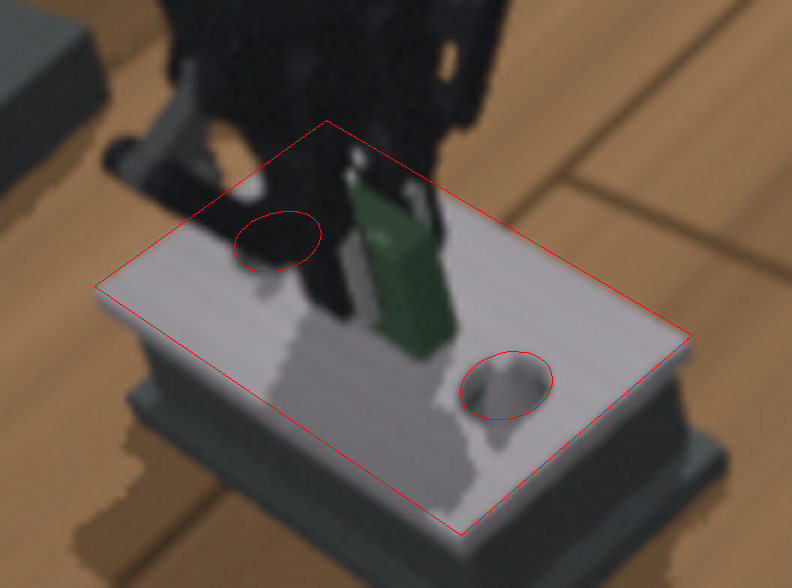

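The plate is seated. The near dowel is up through its hole at about (505,385), and the far one casts its shadow at (268,285). Releasing and drawing back.

Request:
send_rows(motion="0.4 0 0 0 0; 0 0 0 0 0; -0.5 0 0 0 0; -0.8 0 0 0 0; -0.8 0 0 0 0")

```text
clock: 12.65
eef_pos: [0.5641, 0.2621, 0.0628]
tool_rot: [0.999, -0.052, 0.003, -0.001]
ft_force: [-0.9, -0.5, 0.8]
grip_width: 0.0771
grasp_force: 0.0
```

Request:
send_rows(motion="-0.8 0 0 -1 0; -0.8 0 0 -4 0; -0.8 0 0 -8 0; -0.8 0 0 -12 0; -0.8 0 0 -14 0")

```text
clock: 13.15
eef_pos: [0.565, 0.2625, 0.2084]
tool_rot: [0.999, -0.052, 0.006, -0.003]
ft_force: [1.1, 0.8, 0.2]
grip_width: 0.0769
grasp_force: 0.0
```

Request:
send_rows(motion="-0.8 -3 4 0 0; -0.8 -6 8 0 0; -0.8 -9 12 0 0; -0.8 -12 16 0 0; -0.8 -12 16 0 0")

```text
clock: 13.65
eef_pos: [0.4211, 0.1113, 0.2014]
tool_rot: [0.999, -0.054, -0.0, 0.0]
ft_force: [0.3, 0.7, 0.3]
grip_width: 0.0767
grasp_force: 0.0
```

```bash
python3 st.py; python3 - <<'E'
from h import *
a=vision.camera("side")[220:330,135:255];b=vision.camera("top")[105:200,155:245]
o=np.zeros((440,800,3),np.uint8);a=cv2.resize(a,(432,396));b=cv2.resize(b,(360,380));o[:396,:432]=a;o[:380,440:]=b
cv2.imwrite("pics/fin.png",o[:,:,::-1])
E
```

```text
13.65 [ 0.258  0.131 -0.211  1.23  -0.    -2.776] [0.4211 0.1113 0.2014] yaw -0.1073 [-0. -0. -1.] [0.3 0.7 0.3]
```

View pics/fin.png

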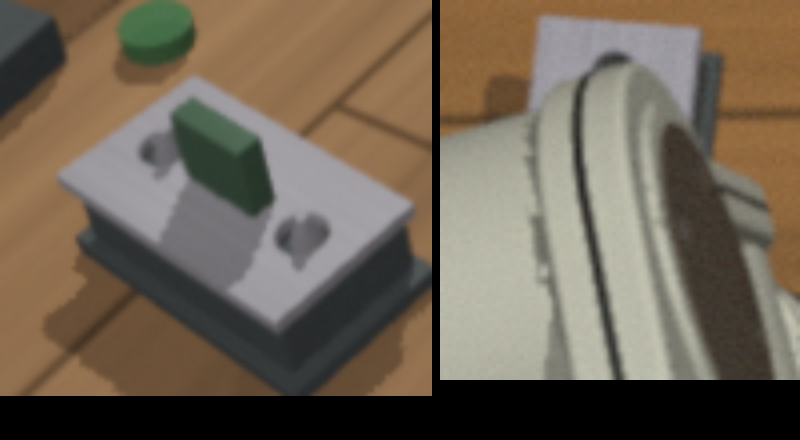

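The plate lies flat on the base with a dowel up through each hole (side crop, near (155,150) and (302,235)). The gripper is clear of it.

```bash
python3 -c "
from workcell import workorder
print(workorder.job_done())"
```

```text
the job is handed in; nothing more can be done
None
```

The aluminium plate lies flat on the iron base with both dowels up through its holes, released with the arm drawn back, and the job was handed in at about 14 s; the square plate was left alone.

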